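# Fetch the workpiece carrier from behind the bath supplies

## Robot

A 6-joint arm with a two-finger parallel gripper is mounted at the origin on the work surface. World frame = base frame: x ahead of the robot, y to its left, z up, the work surface at z = 0. Lengths are in m, angles in degrees, forces in N, time in s.
With the tool pointing down it reaches from about 0.35 to 0.875 m from the base axis. Payload 4.2 kg.
Tool frame: the origin (TCP) lies midway between the tips of the shut fingers; the grasp point (between the pads) lies 19 mm behind it; z points along the fingers, y is the line along which they close (so a half turn about z gives the same grasp; the last joint's range is limited). The gripper opens to 87 mm and grips with 3 to 60 N. Pads are 19 mm wide; open, the fingers measure 117 mm over their backs; the gripper's body (75 mm by 190 mm) begins 51 mm behind the grasp point.
Start: joints at [91.307, 22.042, 0.453, 0, -68.411, -14.817], TCP at [0.146, 0.608, 0.223] pointing down, gripper open.
Joint ranges: [-179.83, 179.83], [-69.29, 118.12], [-61.27, 80.66], [-181.25, 117.63], [-171.15, -9.14], [-177.46, 177.46]. Speed limits (degrees/s): [159.86, 159.86, 180, 180, 180, 180].

## Interface

Orientations are given as a 3x3 rotation matrix whose columns are the frame's x, y, z axes.
In Python, from station import sense, capture, finish_job, silhouettes, landmark_of gives the robot as it stands.
- The arm moves only by the tool step_arm, never from a script. Its arguments are lists of equal length, an entry for each row: "linear": the shift along the tool's x, y, z in mm, a list of three; "delta_rot": the turn, a rotation vector about the tool's x, y, z in rad, a list of three; "grip": the finger opening in mm, from 0 to 87. A call has 1 to 10 rows; each row shifts and turns the commanded pose from where the row before left it, along the tool's axes as they then stand; what a row does not reach is not made up. A row lasts 1/8 s, in which the tool goes at most 62.5 mm and 10.7 degrees, less where a joint would pass 70% of its speed; a pose out of reach is approached as far as the arm can. A call with a gripper value outside its range is refused whole. The fingers move at their own pace and stop on an object; the grip force is fixed at half the most. Time passes only in rows, so rows that do not move let the fingers close. It gives the time, the measured TCP pose, the force, the opening and the grip force at its end, in the units of the state.
- sense(): the state, without advancing time (a new reading comes with each control period).
- capture(name): name is "scene" or "top"; returns a dict with "img" (480x640x3 uint8, red, green, blue), "fx", "fy", "cx", "cy" (pixels), "k1" (the pictures are not rectified: a ray, as slopes to the right and down, at radius r is drawn at 1 + k1 r^2 times it, then the intrinsics apply), "world_to_cam" (4x4, takes a point from world to camera coordinates). Camera axes: x right, y up, looking along -z (the intrinsics and any distortion apply to the point x, -y, -z); pixel columns grow to the right and rows downward; lengths in m; the calibration is good to about 2 mm. A picture is of the moment at which its call begins. There is no depth.
- finish_job(): hands the job in; it is judged then, once.
Trained networks look in the newest picture that a camera, given by its name, has taken for a name from the list of things; names that differ only in an ending like _2 or _b are one class to them, and where a whole thing is asked for, a point or a joint stands for the part that bears it (a point fixed in the world has none). Each returns a list of dicts, best first, with "score" (0 to 1); they miss things now and then, are a little off and sometimes report something else, mostly with a low value. They report only what shows in the picture. A call takes as long as a camera call. They do not tell look-alikes from the thing itself.
- silhouettes(camera, label): "mask" (480x640 bool, what is visible of it) and "point" ([column, row] in pixels, amid what is visible of it).
- landmark_of(camera, label): "point" ([column, row] in pixels: a listed point, or the origin of a listed thing).
The state is a dict: "time_s": time; "joints": joint angles; "joint_velocities": joint speeds; "effort": joint torques, N m; "tcp_pos": TCP position; "ee_rot": TCP orientation; "wrist_force": force on the tool from outside, world axes, zero at the start; "moment": the same for the moment, N m; "gripper_width": opening from 0.0 (shut) to 1.0 (fully open); "gripper_force": force on a finger pad.
Only numpy, scipy, OpenCV 4.12 (cv2) and the standard library are available. Lean on these libraries where they do the work, as an engineer would, in place of code of your own. Each camera call takes 0.05 s, during which the arm holds its last target. There are 200 camera calls.

## Task

First take the bottle, the canister and the electrode stand out of the grey storage bay and stand all three in the steel side tray. Then fetch the low metal workpiece carrier from the back of the bay and seat it flat in the pocket of the white loading fixture, and after that stand each of the three back upright on the very spot of the bay it came from. Keep everything upright on the way, and leave the beaker and the small tub alone.

Things in the scene. Friction and masses are not known exactly. Their poses are not given: they have to be found in the camera images.
- bottle_mid (a point): Amber round bottle, 48 mm diameter, 122 mm tall, stands upright; body to 78 mm, cone shoulder to 96 mm, then a black round cap 32 mm in diameter from 96 to 122 mm above its underside (grip it by the cap). Origin at its centre, half-way up; z is up along its axis. 0.2 to 0.33 kg. Starts on any one of the bay's three marked spots (left, right or front), like the canister and the electrode stand.
- canister_mid (a point): White square plastic canister, 46 x 46 mm, 114 mm tall; square body to 82 mm, grey round cap 30 mm in diameter from 88 to 114 mm above its underside (grip it by the cap). Origin at its centre, half-way up; z is up along its axis. 0.22 to 0.37 kg.
- electrodes_mid (a point): Electrode stand: white base 46 x 46 x 14 mm, four dark rods and a copper plate, a steel stem and on top a steel round knob 28 mm in diameter from 92 to 118 mm above its underside (grip it by the knob); 118 mm tall. Origin at its centre, half-way up; z is up along its axis. 0.2 to 0.33 kg.
- carrier_mid (a point): Workpiece carrier, bare aluminium: flat base plate 56 x 34 x 8 mm with a 10 mm thick upright fin on its middle line, 40 mm long (along its x), from 8 to 44 mm above its underside; grip it across the fin (along its y), with the fingertips above the plate. Origin at its centre, 22 mm above its underside; x along its length, z up. 0.12 kg. It starts at the back of the bay, between the left and the right spot, hemmed in by the three tall things.
- bay: Grey storage bay: fixed board 170 (x) x 200 (y) mm, its floor 12 mm above the bench, with a splashback 37 mm high (above the bench) on its far edge, 77 to 85 mm from the centre along +x. Origin at the centre of its underside; x points to the splashback, z up. Three white round marks 62 mm across: left at (35, 56), right at (35, -56), front at (-45, 0) mm in its x, y; each of the three tall things starts within a few mm of one mark. The carrier starts near (35, 0).
- tray: Side tray of steel, open on top, fixed: 120 (x) x 250 (y) x 18 mm outside, walls and floor 5 mm thick, empty at the start; room for three things side by side along its y (for example 75 mm apart). Origin at the centre of its underside; z up.
- fixture: White loading fixture of the bath, fixed block 150 (x) x 130 (y) x 40 mm, with a rectangular black-floored pocket in the middle of its top, 72 mm (along its x) x 50 mm, 10 mm deep (pocket floor 30 mm above the bench). Origin at the centre of its underside; x along the pocket's length, z up. The carrier lies in the pocket with its length along the pocket's length, either way round.
- beaker: Bystander: open white beaker, 70 mm across, 85 mm tall, on the bench near the far side of the work. Origin at the centre of its underside.
- tub: Bystander: low grey tub with a steel screw lid, 56 mm across, 60 mm tall, on the bench near the far side of the work. Origin at the centre of its underside.
Mind the look-alikes: they are no part of the job. Leave any yellow look-alike of the part that bears electrodes_mid alone.

How it is judged:
By the outcome, as a careful person would: the job done as asked, in the order asked, and still so for the second after the job is handed in, with the robot touching nothing.
It also fails if it takes over 144 s, if anything falls off the work surface, if the arm or the gripper's body presses on something with over 40 N, if the wrist force passes 120 N, or if a joint passes its speed limit or range.

## Working session

There is one attempt and no reset: what is moved stays moved. The work goes in short steps, Python scripts to look and compute and a tool call to move; the robot and the scene stay as the last step left them, time stands still between calls to the robot, and variables do not carry over. Pictures are saved under pics/ and viewed, at most 14 in all, crops included, and the job is handed in when it is done.

Besides the shell and the picture viewer there is one more tool, called after "Emit:" in YAML: its name, and indented under it one key for each argument. step_arm: Moves the arm, as the interface text tells. Its arguments: {"type":"object","properties":{"linear":{"type":"array"},"delta_rot":{"type":"array"},"grip":{"type":"array"}},"required":["linear","delta_rot","grip"]}

```bash
mkdir -p pics; ls; python3 - <<'E'
from station import *
import cv2,numpy as np
s=sense();print(s)
for n in("scene","top"):
    c=capture(n);cv2.imwrite(f"pics/{n}0.png",c["img"][:,:,::-1])
    print(n,c["fx"],c["fy"],c["cx"],c["cy"],c["k1"],np.round(c["world_to_cam"],4).tolist())
    for l in("bottle_mid","canister_mid","electrodes_mid","carrier_mid","bay","tray","fixture","beaker","tub"):
        print(l,[(np.round(d["point"]).tolist(),round(d["score"],2)) for d in landmark_of(n,l)])
E
```

```text
pics
{'time_s': 0.0, 'joints': array([ 9.13064437e+01,  2.20897676e+01,  3.79480272e-01, -2.88557664e-02,
       -6.84104126e+01, -1.48162032e+01]), 'joint_velocities': array([ 0.05390652, -0.03033065,  0.02232689, -0.06761342, -0.02047327,
       -0.03609432]), 'effort': array([ 1.28512344e-03, -3.90668321e+01,  1.87403244e+01,  4.21974778e+00,
        1.09745236e-02, -1.96849583e-04]), 'tcp_pos': array([0.1458521 , 0.60712358, 0.22146837]), 'ee_rot': array([[ 9.72286738e-01, -2.33791196e-01, -4.20144326e-04],
       [-2.33791558e-01, -9.72284437e-01, -2.11669472e-03],
       [ 8.63648003e-05,  2.15626040e-03, -9.99997672e-01]]), 'wrist_force': array([ 0.85034033, -0.95721866, -0.30573525]), 'moment': array([-0.00693399, -0.01852685,  0.00911501]), 'gripper_force': 0.0, 'gripper_width': 0.9986969424218379}
scene 530.0470998480067 530.0470998480067 336.857629180815 235.52667256689128 -0.07548713155413578 [[-0.1899, 0.9817, 0.0171, 0.1635], [-0.7472, -0.1558, 0.6461, 0.3608], [0.6369, 0.1099, 0.7631, -1.753], [0.0, 0.0, 0.0, 1.0]]
bottle_mid [([251.0, 196.0], 0.55)]
canister_mid [([25
[... 269 characters left out ...]
264.0], 0.73), ([215.0, 213.0], 0.5)]
beaker [([281.0, 283.0], 0.87)]
tub [([418.0, 309.0], 0.87)]
top 589.9574892618198 589.9574892618198 313.3273121083615 242.7768922106295 -0.12916553843586193 [[-0.0068, -1.0, -0.005, -0.0675], [0.9843, -0.0076, 0.1761, -0.5786], [-0.1762, -0.0037, 0.9844, -1.2244], [0.0, 0.0, 0.0, 1.0]]
bottle_mid [([427.0, 286.0], 0.84)]
canister_mid [([409.0, 250.0], 0.57)]
electrodes_mid [([520.0, 211.0], 0.93), ([464.0, 253.0], 0.63), ([509.0, 254.0], 0.61)]
carrier_mid [([432.0, 252.0], 0.7)]
bay [([431.0, 270.0], 0.96)]
tray [([282.0, 246.0], 0.79), ([428.0, 272.0], 0.44)]
fixture [([146.0, 274.0], 0.98)]
beaker [([354.0, 202.0], 0.92)]
tub [([205.0, 201.0], 0.57)]
```

View pics/top0.png

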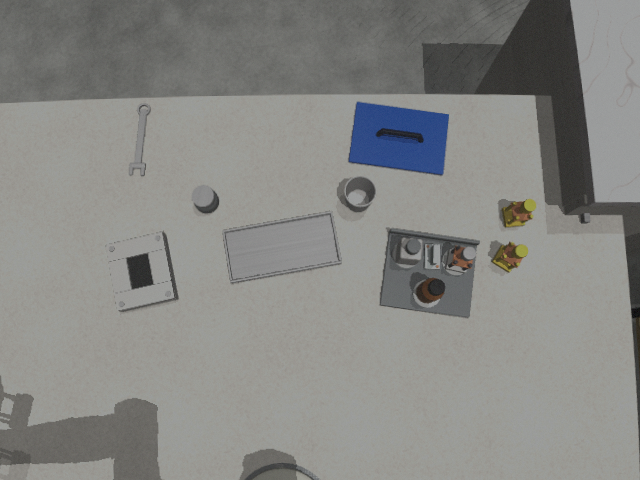

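View pics/scene0.png

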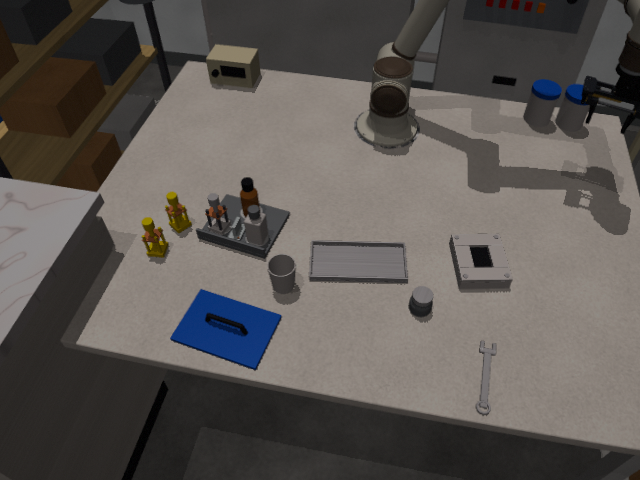

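The top view shows the bay near (430,272), with the canister at (409,250) on the left spot and the electrode stand at (462,258) on the right spot. The bottle is at (430,290) on the front spot and the carrier at (432,256). The yellow look-alikes are at (520,211) and (509,256), outside the bay. The tray is at (282,247) and the fixture at (142,271).

Candidates for the electrode stand: (462,258) steel-knobbed and inside the bay, against the two yellow ones. I choose (462,258).

```bash
cat > h.py <<'E'
from station import *
import cv2,numpy as np
def ray(c,p):
    K=np.array([[c["fx"],0,c["cx"]],[0,c["fy"],c["cy"]],[0,0,1]]);
    # drawn = r*(1+k1 r^2): OpenCV model
    u=cv2.undistortPoints(np.array(p,float).reshape(-1,1,2),K,np.array([c["k1"],0,0,0.]))[:,0]
    T=c["world_to_cam"];R=T[:3,:3];o=-R.T@T[:3,3]
    return o,np.c_[u[:,0],-u[:,1],-np.ones(len(u))]@R
def at(c,p,z):
    o,d=ray(c,p);return (o+d*((z-o[2])/d[:,2])[:,None])[:,:2]
def proj(c,P):
    K=np.array([[c["fx"],0,c["cx"]],[0,c["fy"],c["cy"]],[0,0,1]]);F=np.diag([1,-1,-1.])
    T=c["world_to_cam"];r=cv2.Rodrigues(F@T[:3,:3])[0]
    return cv2.projectPoints(np.array(P,float),r,F@T[:3,3],K,np.array([c["k1"],0,0,0.]))[0][:,0]
def rect(c,mask,z):
    cn=max(cv2.findContours(mask.astype(np.uint8),0,1)[0],key=cv2.contourArea)
    return cv2.minAreaRect((at(c,cn[:,0],z)*1000).astype(np.float32))
E
python3 - <<'E'
from h import *
for n in("scene","top"):
    c=capture(n)
    for l,z in(("bottle_mid",.073),("canister_mid",.069),("electrodes_mid",.071),("carrier_mid",.034),("bay",0),("tray",0),("fixture",0)):
        print(n,l,[(np.round(at(c,d["point"],z)[0]*1000).tolist(),round(d["score"],2)) for d in landmark_of(n,l)])
    for l,z in(("bay",.012),("tray",.018),("fixture",.04),("carrier_mid",.05)):
        for d in silhouettes(n,l)[:1]: print(n,l,"rect",np.round(np.hstack(rect(c,d["mask"],z)),1))
c=capture("top");im=c["img"][215:330,365:545]
cv2.imwrite("pics/bay.png",cv2.resize(im,None,fx=4,fy=4,interpolation=2)[:,:,::-1])
E
```

```text
scene bottle_mid [([467.0, -315.0], 0.94), ([574.0, -301.0], 0.74)]
scene canister_mid [([552.0, -283.0], 0.6)]
scene electrodes_mid [([561.0, -496.0], 0.94), ([667.0, -515.0], 0.84), ([545.0, -385.0], 0.66)]
scene carrier_mid [([542.0, -337.0], 0.5)]
scene bay [([506.0, -332.0], 0.87), ([481.0, -420.0], 0.7)]
scene tray [([575.0, 6.0], 0.66)]
scene fixture [([517.0, 317.0], 0.69)]
scene bay rect [ 518.8 -330.9  212.6  176.    80.8]
scene tray rect [585.5   1.2 136.6 250.   10.3]
scene fixture rect [538.2 307.6 174.2 143.5  13.3]
scene carrier_mid rect [ 566.1 -321.    75.9   35.     6.5]
top bottle_mid [([477.0, -316.0], 0.81)]
top canister_mid []
top electrodes_mid [([543.0, -385.0], 0.91), ([642.0, -525.0], 0.87), ([550.0, -495.0], 0.76), ([480.0, -315.0], 0.56)]
top carrier_mid [([552.0, -331.0], 0.77)]
top bay []
top tray [([579.0, 1.0], 0.87)]
top fixture [([523.0, 308.0], 0.63)]
top bay rect [ 517.4 -329.7  205.3  181.2   80.8]
top tray rect [5.758e+02 2.000e-01 1.246e+02 2.524e+02 9.700e+00]
top fixture rect [519.2 305.5 158.  140.1  13. ]
top carrier_mid rect [ 546.4 -329.5   32.8   50.7   87.8]
```

View pics/bay.png

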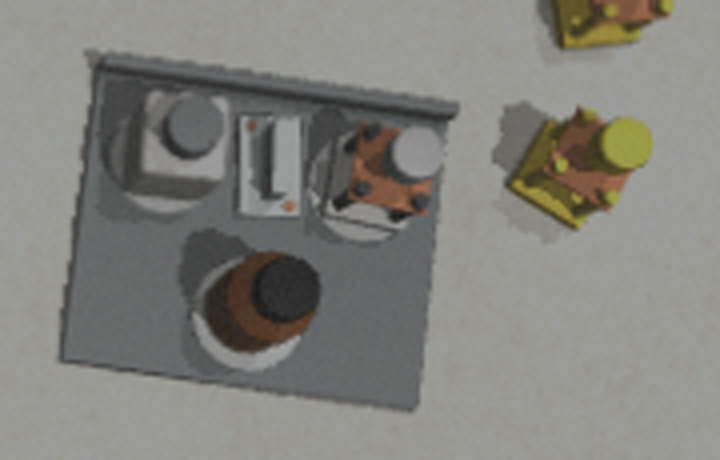

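The crop shows the stand with the steel knob at (416,152) on the right mark, the bottle cap at (287,288) and the canister cap at (195,126). The carrier fin is at (288,155). The yellow stands lie outside the bay, so the choice is confirmed.

```bash
python3 - <<'E'
from h import *
c=capture("top")
f=lambda u,v,z:np.round(at(c,[365+(u+.5)/4-.5,215+(v+.5)/4-.5],z)[0]*1000,1)
print("bottle",f(287,288,.134),"can",f(195,126,.126),"elec",f(416,152,.130))
print("fin",f(275,117,.056),f(300,117,.056),f(300,195,.056),f(275,195,.056), "plate",f(240,115,.02),f(302,115,.02),f(300,215,.02),f(240,215,.02))
a,b=f(60,361,.012),f(415,410,.012);print("bay front",a,b,np.degrees(np.arctan2(*(a-b)[::-1])))
d=(a-b)/np.linalg.norm(a-b);print("bay c",(a+b)/2+85*np.array([d[1],-d[0]]))
for n in("scene",):
    c=capture(n)
    g=lambda P:proj(c,np.array(P)/1000)
    cv2.imwrite("pics/sc.png",cv2.resize(c["img"][170:260,180:300],None,fx=6,fy=6,interpolation=2)[:,:,::-1])
c=capture("top")
# tray & fixture corners from rects by threshold of mask
for l,z in(("tray",.018),("fixture",.04)):
  for d in silhouettes("top",l)[:1]: print(l,np.round(rect(c,d["mask"],z)[0],1))
im=c["img"][225:315,100:180];cv2.imwrite("pics/fx.png",cv2.resize(im,None,fx=6,fy=6,interpolation=2)[:,:,::-1])
E
```

```text
bottle [ 472.1 -318. ] can [ 556.2 -275.8] elec [ 541.1 -388.1]
fin [ 572.8 -331.4] [ 572.7 -345. ] [ 530.1 -343.2] [ 530.2 -329.6] plate [ 580.4 -319.1] [ 580.1 -353.9] [ 524.  -350.4] [ 524.3 -316.9]
bay front [ 445.5 -216.1] [ 416.1 -411.8] 81.45634992633379
bay c [ 514.85675242 -326.57784119]
tray [576.1  -0.7]
fixture [518.3 306.2]
```

View pics/sc.png

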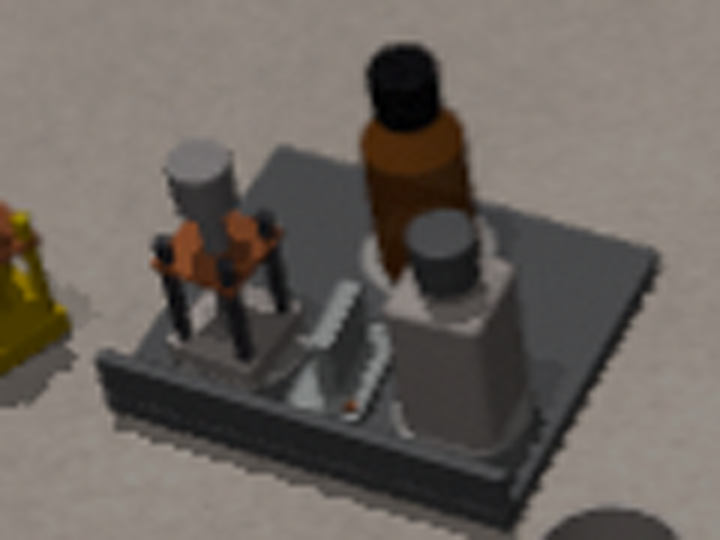

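View pics/fx.png

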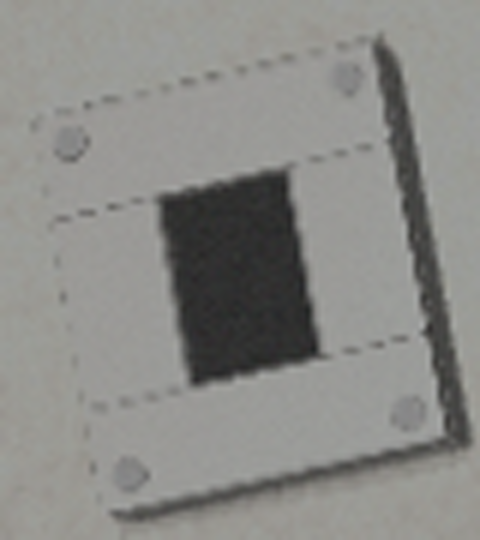

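The scene crop confirms the layout: steel knob (200,160), black cap (405,57), grey cap (443,230). The fixture crop shows the black pocket with corners (160,200), (287,170), (318,355) and (190,385).

```bash
python3 - <<'E'
from h import *
c=capture("scene")
f=lambda u,v,z:np.round(at(c,[180+(u+.5)/6-.5,170+(v+.5)/6-.5],z)[0]*1000,1)
print("bottle",f(404,57,.134),"can",f(443,230,.126),"elec",f(200,160,.13),"fin ends",f(352,284,.056),f(325,345,.056))
c=capture("top")
f=lambda u,v,z:np.round(at(c,[100+(u+.5)/6-.5,225+(v+.5)/6-.5],z)[0]*1000,1)
P=[f(*p,.035) for p in((160,200),(287,170),(318,355),(190,385))];print(P,np.mean(P,0))
Q=[f(*p,.04) for p in((38,115),(378,38),(448,440),(112,515))];print(Q,np.mean(Q,0))
E
```

```text
bottle [ 466.8 -319.3] can [ 556.1 -275.4] elec [ 541.4 -387.5] fin ends [ 534.1 -331.5] [ 570.9 -332. ]
[array([550.1, 342.6]), array([561. , 295.1]), array([492.6, 280.8]), array([481.6, 328.2])] [521.325 311.675]
[array([581.4, 389.1]), array([609.3, 261.5]), array([461. , 230.4]), array([433.8, 353.8])] [521.375 308.7  ]
```

Emit:
step_arm:
  linear:
    - [60,0,0]
    - [60,0,0]
    - [60,0,0]
    - [60,0,0]
    - [50,30,0]
    - [30,50,0]
    - [0,60,0]
    - [0,60,0]
    - [0,60,0]
    - [0,60,0]
  delta_rot:
    - [0,0,0]
    - [0,0,0]
    - [0,0,0]
    - [0,0,0]
    - [0,0,0]
    - [0,0,0]
    - [0,0,0]
    - [0,0,0]
    - [0,0,0]
    - [0,0,0]
  grip: [60,60,60,60,60,60,60,60,60,60]

```text
time_s: 3.85
tcp_pos: [0.3818, 0.2199, 0.2227]
ee_rot: [[0.972, -0.233, 0.001], [-0.233, -0.972, 0.0], [0.0, -0.0, -1.0]]
wrist_force: [0.4, -1.0, 0.4]
gripper_width: 0.687
gripper_force: 0.0
```

Emit:
step_arm:
  linear:
    - [0,0,0]
    - [0,0,0]
    - [11,60,0]
    - [11,60,0]
    - [11,60,0]
    - [11,60,0]
    - [11,60,0]
    - [11,60,0]
    - [11,60,0]
    - [11,60,0]
  delta_rot:
    - [0,0,-0.1176]
    - [0,0,-0.1176]
    - [0,0,0]
    - [0,0,0]
    - [0,0,0]
    - [0,0,0]
    - [0,0,0]
    - [0,0,0]
    - [0,0,0]
    - [0,0,0]
  grip: [60,60,60,60,60,60,60,60,60,60]

```text
time_s: 5.1
tcp_pos: [0.4703, -0.2605, 0.2229]
ee_rot: [[1.0, -0.001, 0.001], [-0.001, -1.0, -0.0], [0.001, 0.0, -1.0]]
wrist_force: [1.4, -0.3, 0.1]
gripper_width: 0.691
gripper_force: 0.0
```

Emit:
step_arm:
  linear:
    - [0,40,0]
    - [0,18,20]
    - [0,0,40]
    - [0,0,30]
    - [0,0,15]
    - [0,0,8]
    - [0,0,0]
    - [0,0,0]
    - [0,0,0]
    - [0,0,0]
  delta_rot:
    - [0,0,0]
    - [0,0,0]
    - [0,0,0]
    - [0,0,0]
    - [0,0,0]
    - [0,0,0]
    - [0,0,0]
    - [0,0,0]
    - [0,0,0]
    - [0,0,0]
  grip: [60,60,60,60,60,60,60,25,25,25]

```text
time_s: 6.35
tcp_pos: [0.4703, -0.3163, 0.1101]
ee_rot: [[1.0, -0.0, 0.001], [-0.0, -1.0, -0.0], [0.001, 0.0, -1.0]]
wrist_force: [-0.8, -0.2, -0.5]
gripper_width: 0.434
gripper_force: 0.6
```

Emit:
step_arm:
  linear:
    - [0,0,0]
    - [0,0,0]
    - [0,0,-5]
    - [0,0,-15]
    - [0,0,-30]
    - [0,0,-40]
    - [0,0,-40]
    - [0,0,0]
  delta_rot:
    - [0,0,0]
    - [0,0,0]
    - [0,0,0]
    - [0,0,0]
    - [0,0,0]
    - [0,0,0]
    - [0,0,0]
    - [0,0,0]
  grip: [10,10,10,10,10,10,10,10]

```text
time_s: 7.35
tcp_pos: [0.4719, -0.3172, 0.2443]
ee_rot: [[1.0, -0.0, 0.009], [-0.0, -1.0, -0.004], [0.009, 0.004, -1.0]]
wrist_force: [-0.4, 0.2, -2.8]
gripper_width: 0.36
gripper_force: 29.8
```

Emit:
step_arm:
  linear:
    - [5,-20,0]
    - [10,-40,0]
    - [12,-50,0]
    - [12,-50,0]
    - [12,-50,0]
    - [12,-50,0]
    - [12,-50,0]
    - [10,-45,0]
    - [5,-26,0]
    - [2,-10,0]
  delta_rot:
    - [0,0,0]
    - [0,0,0]
    - [0,0,0]
    - [0,0,0]
    - [0,0,0]
    - [0,0,0]
    - [0,0,0]
    - [0,0,0]
    - [0,0,0]
    - [0,0,0]
  grip: [10,10,10,10,10,10,10,10,10,10]

```text
time_s: 8.6
tcp_pos: [0.5616, 0.076, 0.2383]
ee_rot: [[1.0, 0.001, -0.003], [0.001, -1.0, -0.0], [-0.003, 0.0, -1.0]]
wrist_force: [0.5, -0.7, -1.7]
gripper_width: 0.362
gripper_force: 29.8
```

Emit:
step_arm:
  linear:
    - [0,0,20]
    - [0,0,40]
    - [0,0,40]
    - [0,0,20]
    - [0,0,10]
    - [0,0,5]
    - [0,0,3]
    - [0,0,0]
  delta_rot:
    - [0,0,0]
    - [0,0,0]
    - [0,0,0]
    - [0,0,0]
    - [0,0,0]
    - [0,0,0]
    - [0,0,0]
    - [0,0,0]
  grip: [10,10,10,10,10,10,10,10]

```text
time_s: 9.6
tcp_pos: [0.563, 0.0746, 0.1029]
ee_rot: [[1.0, -0.0, 0.002], [-0.0, -1.0, 0.0], [0.002, -0.0, -1.0]]
wrist_force: [-0.6, -1.3, 1.3]
gripper_width: 0.36
gripper_force: 29.8
```

Emit:
step_arm:
  linear:
    - [0,0,0]
    - [0,0,0]
    - [0,0,0]
    - [0,0,-10]
    - [0,0,-40]
    - [0,0,-50]
    - [0,20,0]
    - [0,50,0]
    - [-1,50,0]
    - [-1,50,0]
  delta_rot:
    - [0,0,0]
    - [0,0,0]
    - [0,0,0]
    - [0,0,0]
    - [0,0,0]
    - [0,0,0]
    - [0,0,0]
    - [0,0,0]
    - [0,0,0]
    - [0,0,0]
  grip: [50,50,50,50,50,50,60,60,60,60]

```text
time_s: 10.85
tcp_pos: [0.5597, -0.097, 0.2014]
ee_rot: [[1.0, -0.0, -0.0], [-0.0, -1.0, 0.0], [-0.0, -0.0, -1.0]]
wrist_force: [0.2, 0.0, -0.5]
gripper_width: 0.688
gripper_force: 0.0
```

Emit:
step_arm:
  linear:
    - [-1,50,0]
    - [-1,50,0]
    - [-1,50,0]
    - [-1,30,0]
    - [-1,0,30]
    - [0,0,40]
    - [0,0,20]
    - [0,0,5]
    - [0,0,0]
  delta_rot:
    - [0,0,0]
    - [0,0,0]
    - [0,0,0]
    - [0,0,0]
    - [0,0,0]
    - [0,0,0]
    - [0,0,0]
    - [0,0,0]
    - [0,0,0]
  grip: [60,60,60,60,60,60,60,60,60]

```text
time_s: 11.98
tcp_pos: [0.5552, -0.2756, 0.1068]
ee_rot: [[1.0, -0.0, 0.0], [-0.0, -1.0, -0.0], [0.0, 0.0, -1.0]]
wrist_force: [0.4, -1.2, -0.3]
gripper_width: 0.688
gripper_force: 0.0
```

Emit:
step_arm:
  linear:
    - [1,0,3]
    - [0,0,0]
    - [0,0,0]
    - [0,0,0]
    - [0,0,0]
    - [0,0,-5]
    - [0,0,-20]
    - [0,0,-40]
    - [0,0,-40]
    - [0,0,-20]
  delta_rot:
    - [0,0,0]
    - [0,0,0]
    - [0,0,0]
    - [0,0,0]
    - [0,0,0]
    - [0,0,0]
    - [0,0,0]
    - [0,0,0]
    - [0,0,0]
    - [0,0,0]
  grip: [60,10,10,10,10,10,10,10,10,10]

```text
time_s: 13.22
tcp_pos: [0.5566, -0.2754, 0.231]
ee_rot: [[1.0, -0.0, 0.003], [-0.0, -1.0, -0.001], [0.003, 0.001, -1.0]]
wrist_force: [1.1, -0.0, -4.0]
gripper_width: 0.338
gripper_force: 30.0
```

Emit:
step_arm:
  linear:
    - [2,-20,0]
    - [3,-45,0]
    - [3,-50,0]
    - [4,-50,0]
    - [4,-50,0]
    - [3,-40,0]
    - [2,-20,0]
    - [0,0,20]
    - [0,0,40]
    - [0,0,30]
  delta_rot:
    - [0,0,0]
    - [0,0,0]
    - [0,0,0]
    - [0,0,0]
    - [0,0,0]
    - [0,0,0]
    - [0,0,0]
    - [0,0,0]
    - [0,0,0]
    - [0,0,0]
  grip: [10,10,10,10,10,10,10,10,10,10]

```text
time_s: 14.48
tcp_pos: [0.5756, -0.0003, 0.136]
ee_rot: [[1.0, -0.001, -0.004], [-0.001, -1.0, -0.0], [-0.004, 0.0, -1.0]]
wrist_force: [1.3, 0.2, -3.0]
gripper_width: 0.336
gripper_force: 30.0
```

Emit:
step_arm:
  linear:
    - [0,0,20]
    - [0,0,12]
    - [0,0,6]
    - [0,0,0]
  delta_rot:
    - [0,0,0]
    - [0,0,0]
    - [0,0,0]
    - [0,0,0]
  grip: [10,10,10,10]

```text
time_s: 14.98
tcp_pos: [0.5773, -0.0003, 0.1006]
ee_rot: [[1.0, -0.001, -0.0], [-0.001, -1.0, -0.0], [-0.0, 0.0, -1.0]]
wrist_force: [0.7, -0.0, -3.4]
gripper_width: 0.335
gripper_force: 30.0
```

Emit:
step_arm:
  linear:
    - [0,0,4]
    - [0,0,0]
    - [0,0,0]
    - [0,0,0]
    - [0,0,0]
    - [0,0,-10]
    - [0,0,-40]
    - [0,0,-50]
    - [-3,25,0]
    - [-5,50,0]
  delta_rot:
    - [0,0,0]
    - [0,0,0]
    - [0,0,0]
    - [0,0,0]
    - [0,0,0]
    - [0,0,0]
    - [0,0,0]
    - [0,0,0]
    - [0,0,0]
    - [0,0,0]
  grip: [10,10,50,50,50,50,50,50,60,60]

```text
time_s: 16.23
tcp_pos: [0.57, -0.0749, 0.1985]
ee_rot: [[1.0, 0.003, 0.003], [0.003, -1.0, 0.0], [0.003, -0.0, -1.0]]
wrist_force: [-0.0, -0.1, -0.1]
gripper_width: 0.668
gripper_force: 0.0
```

Emit:
step_arm:
  linear:
    - [-5,55,0]
    - [-5,55,0]
    - [-5,55,0]
    - [-5,55,0]
    - [-4,50,0]
    - [-4,43,0]
    - [0,0,40]
    - [0,0,35]
    - [0,0,10]
    - [0,0,0]
  delta_rot:
    - [0,0,0]
    - [0,0,0]
    - [0,0,0]
    - [0,0,0]
    - [0,0,0]
    - [0,0,0]
    - [0,0,0]
    - [0,0,0]
    - [0,0,0]
    - [0,0,0]
  grip: [60,60,60,60,60,60,60,60,60,60]

```text
time_s: 17.48
tcp_pos: [0.5414, -0.3885, 0.1121]
ee_rot: [[1.0, -0.0, 0.0], [-0.0, -1.0, -0.001], [0.0, 0.001, -1.0]]
wrist_force: [-0.0, 0.9, -0.1]
gripper_width: 0.689
gripper_force: 0.0
```

Grasp at z 0.108, lift, and go to the slot (589,-74).

Emit:
step_arm:
  linear:
    - [0,0,4]
    - [0,0,0]
    - [0,0,0]
    - [0,0,0]
    - [0,0,0]
    - [0,0,-5]
    - [0,0,-20]
    - [0,0,-40]
    - [0,0,-40]
    - [0,0,-20]
  delta_rot:
    - [0,0,0]
    - [0,0,0]
    - [0,0,0]
    - [0,0,0]
    - [0,0,0]
    - [0,0,0]
    - [0,0,0]
    - [0,0,0]
    - [0,0,0]
    - [0,0,0]
  grip: [60,10,10,10,10,10,10,10,10,10]

```text
time_s: 18.73
tcp_pos: [0.5416, -0.3886, 0.2354]
ee_rot: [[1.0, -0.0, 0.003], [-0.0, -1.0, -0.002], [0.003, 0.002, -1.0]]
wrist_force: [0.4, -0.8, -2.4]
gripper_width: 0.314
gripper_force: 30.0
```

Emit:
step_arm:
  linear:
    - [3,-20,0]
    - [7,-45,0]
    - [8,-50,0]
    - [8,-55,0]
    - [8,-55,0]
    - [7,-50,0]
    - [5,-29,0]
    - [2,-10,20]
    - [0,0,40]
    - [0,0,30]
  delta_rot:
    - [0,0,0]
    - [0,0,0]
    - [0,0,0]
    - [0,0,0]
    - [0,0,0]
    - [0,0,0]
    - [0,0,0]
    - [0,0,0]
    - [0,0,0]
    - [0,0,0]
  grip: [10,10,10,10,10,10,10,10,10,10]

```text
time_s: 19.98
tcp_pos: [0.587, -0.073, 0.1396]
ee_rot: [[1.0, 0.0, -0.005], [0.0, -1.0, 0.001], [-0.005, -0.001, -1.0]]
wrist_force: [0.5, -0.4, -3.0]
gripper_width: 0.312
gripper_force: 30.0
```

Emit:
step_arm:
  linear:
    - [0,0,20]
    - [0,0,12]
    - [0,0,8]
    - [0,0,0]
  delta_rot:
    - [0,0,0]
    - [0,0,0]
    - [0,0,0]
    - [0,0,0]
  grip: [10,10,10,10]

```text
time_s: 20.48
tcp_pos: [0.5889, -0.0742, 0.1022]
ee_rot: [[1.0, -0.001, -0.001], [-0.001, -1.0, -0.0], [-0.001, 0.0, -1.0]]
wrist_force: [1.2, 0.0, -1.5]
gripper_width: 0.313
gripper_force: 30.0
```

Emit:
step_arm:
  linear:
    - [0,0,1]
    - [0,0,0]
    - [0,0,0]
    - [0,0,0]
    - [0,0,0]
    - [0,0,-10]
    - [0,0,-40]
    - [0,0,-50]
    - [0,0,-20]
    - [0,0,0]
  delta_rot:
    - [0,0,0]
    - [0,0,0]
    - [0,0,0]
    - [0,0,0]
    - [0,0,0]
    - [0,0,0]
    - [0,0,0]
    - [0,0,0]
    - [0,0,0]
    - [0,0,0]
  grip: [10,50,50,50,50,50,50,50,50,50]

```text
time_s: 21.72
tcp_pos: [0.5903, -0.0743, 0.2242]
ee_rot: [[1.0, -0.0, 0.005], [-0.0, -1.0, 0.0], [0.005, -0.0, -1.0]]
wrist_force: [-0.0, 0.3, -0.2]
gripper_width: 0.574
gripper_force: 0.0
```

```bash
python3 - <<'E'
from h import *
c=capture("top");im=cv2.resize(c["img"][200:330,200:500],None,fx=2.6,fy=2.6,interpolation=2)
for l in("carrier_mid",):
  print([(np.round(at(c,d["point"],.034)[0]*1000),d["score"]) for d in landmark_of("top",l)])
  for d in silhouettes("top",l)[:1]: print(rect(c,d["mask"],.03))
c2=c["img"][225:310,375:485];cv2.imwrite("pics/b2.png",cv2.resize(c2,None,fx=7,fy=7,interpolation=2)[:,:,::-1])
cv2.imwrite("pics/t2.png",im[:,:,::-1])
E
```

```text
[(array([ 559., -335.]), 0.64)]
((549.6583862304688, -331.3919677734375), (33.41072082519531, 55.961090087890625), 87.7216567993164)
```

View pics/t2.png

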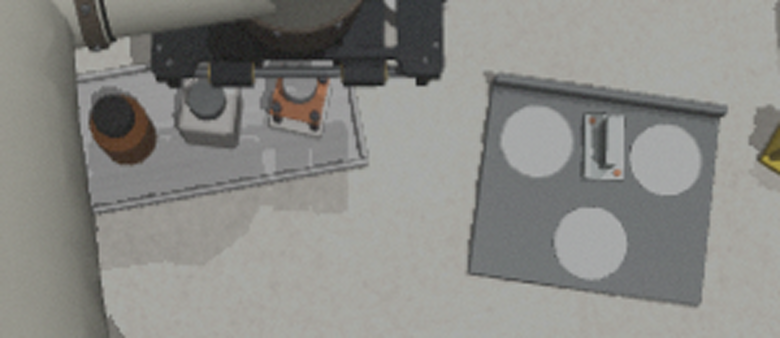

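View pics/b2.png

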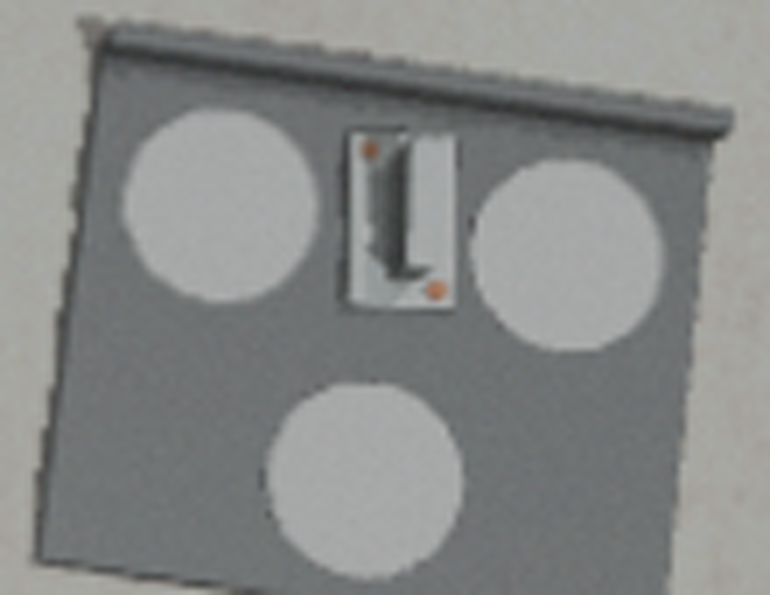

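Everything stands upright in the tray and the bay holds only the carrier. In the second crop the plate spans (350,132) to (456,308). The marks are at (220,205), (567,255) and (366,480).

```bash
python3 - <<'E'
from h import *
c=capture("top")
f=lambda u,v,z:at(c,[375+(u+.5)/7-.5,225+(v+.5)/7-.5],z)[0]*1000
for p in((220,205),(567,255),(366,480)): print(f(*p,.012))
P=np.array([f(*p,.02) for p in((350,132),(457,134),(456,308),(348,302))]);print(P,P.mean(0))
E
```

```text
[ 558.39331336 -277.86213734]
[ 541.29163392 -388.78382094]
[ 470.22626424 -321.3318372 ]
[[ 580.24786606 -318.97709549]
 [ 579.33462968 -353.29057031]
 [ 523.56150586 -350.54256083]
 [ 525.80802618 -316.21088573]] [ 552.23800695 -334.75527809]
```

Emit:
step_arm:
  linear:
    - [0,20,0]
    - [-2,50,0]
    - [-5,50,0]
    - [-6,50,0]
    - [-6,50,0]
    - [-6,20,0]
    - [-6,10,10]
    - [-7,8,20]
    - [0,0,20]
    - [0,0,0]
  delta_rot:
    - [0,0,0]
    - [0,0,0]
    - [0,0,0]
    - [0,0,0]
    - [0,0,0]
    - [0,0,0]
    - [0,0,0]
    - [0,0,0.035]
    - [0,0,0]
    - [0,0,0]
  grip: [40,40,40,40,40,40,40,40,40,40]

```text
time_s: 23.18
tcp_pos: [0.5496, -0.331, 0.1691]
ee_rot: [[0.999, -0.035, -0.005], [-0.035, -0.999, 0.002], [-0.005, -0.002, -1.0]]
wrist_force: [0.8, -0.2, 1.0]
gripper_width: 0.461
gripper_force: 0.0
```

Emit:
step_arm:
  linear:
    - [2,2,20]
    - [0,0,45]
    - [0,0,40]
    - [0,0,25]
    - [0,0,11]
    - [0,0,0]
    - [0,0,0]
  delta_rot:
    - [0,0,0]
    - [0,0,0]
    - [0,0,0]
    - [0,0,0]
    - [0,0,0]
    - [0,0,0]
    - [0,0,0]
  grip: [40,40,40,40,40,40,40]

```text
time_s: 24.05
tcp_pos: [0.5541, -0.3346, 0.0322]
ee_rot: [[0.999, -0.035, 0.003], [-0.035, -0.999, -0.001], [0.003, 0.001, -1.0]]
wrist_force: [-0.2, -0.5, -0.2]
gripper_width: 0.461
gripper_force: 0.0
```

Emit:
step_arm:
  linear:
    - [-1,0,7]
    - [0,0,0]
    - [0,0,0]
    - [0,0,0]
    - [0,0,0]
    - [0,0,0]
  delta_rot:
    - [0,0,0]
    - [0,0,0]
    - [0,0,0]
    - [0,0,0]
    - [0,0,0]
    - [0,0,0]
  grip: [40,40,0,0,0,0]

```text
time_s: 24.8
tcp_pos: [0.552, -0.3344, 0.0236]
ee_rot: [[0.999, -0.036, 0.0], [-0.036, -0.999, -0.0], [0.0, 0.0, -1.0]]
wrist_force: [-0.0, -0.1, -0.3]
gripper_width: 0.111
gripper_force: 30.0
```

Emit:
step_arm:
  linear:
    - [0,0,0]
    - [0,0,-5]
    - [0,0,-20]
    - [0,0,-40]
    - [0,0,-55]
    - [0,0,-55]
    - [0,0,-25]
    - [0,0,0]
  delta_rot:
    - [0,0,0]
    - [0,0,0]
    - [0,0,0]
    - [0,0,0]
    - [0,0,0]
    - [0,0,0]
    - [0,0,0]
    - [0,0,0]
  grip: [0,0,0,0,0,0,0,0]

```text
time_s: 25.8
tcp_pos: [0.5529, -0.3347, 0.2262]
ee_rot: [[0.999, -0.036, 0.005], [-0.036, -0.999, -0.002], [0.005, 0.001, -1.0]]
wrist_force: [-0.7, -0.1, -2.2]
gripper_width: 0.11
gripper_force: 30.0
```

Emit:
step_arm:
  linear:
    - [0,0,0]
    - [-1,-25,0]
    - [-2,-50,0]
    - [-3,-55,0]
    - [-3,-55,0]
    - [-3,-55,0]
    - [-3,-55,0]
    - [-3,-55,0]
    - [-3,-55,0]
    - [-3,-55,0]
  delta_rot:
    - [0,0,-0.036]
    - [0,0,0]
    - [0,0,0]
    - [0,0,0]
    - [0,0,0]
    - [0,0,0]
    - [0,0,0]
    - [0,0,0]
    - [0,0,0]
    - [0,0,0]
  grip: [0,0,0,0,0,0,0,0,0,0]

```text
time_s: 27.05
tcp_pos: [0.5264, 0.127, 0.2214]
ee_rot: [[1.0, 0.002, -0.004], [0.002, -1.0, -0.002], [-0.004, 0.002, -1.0]]
wrist_force: [0.6, 0.2, -1.0]
gripper_width: 0.114
gripper_force: 30.0
```

Emit:
step_arm:
  linear:
    - [-3,-55,0]
    - [-3,-55,0]
    - [-2,-45,0]
    - [-1,-25,0]
    - [0,-5,0]
    - [0,0,0]
    - [0,0,0]
    - [0,0,30]
    - [0,0,30]
    - [0,0,0]
  delta_rot:
    - [0,0,0]
    - [0,0,0]
    - [0,0,0]
    - [0,0,0]
    - [0,0,0]
    - [0,0,-0.11]
    - [0,0,-0.11]
    - [0,0,0]
    - [0,0,0]
    - [0,0,0]
  grip: [0,0,0,0,0,0,0,0,0,0]

```text
time_s: 28.3
tcp_pos: [0.5173, 0.308, 0.1605]
ee_rot: [[0.976, 0.217, -0.006], [0.217, -0.976, -0.005], [-0.007, 0.004, -1.0]]
wrist_force: [-0.3, -0.2, -1.3]
gripper_width: 0.114
gripper_force: 30.0
```

Emit:
step_arm:
  linear:
    - [3,-1,30]
    - [0,0,40]
    - [0,0,20]
    - [0,0,0]
    - [0,0,0]
  delta_rot:
    - [0,0,0]
    - [0,0,0]
    - [0,0,0]
    - [0,0,0]
    - [0,0,0]
  grip: [0,0,0,0,0]

```text
time_s: 28.92
tcp_pos: [0.5227, 0.3128, 0.0755]
ee_rot: [[0.976, 0.219, 0.003], [0.219, -0.976, 0.002], [0.003, -0.001, -1.0]]
wrist_force: [-0.5, 0.5, -0.9]
gripper_width: 0.111
gripper_force: 30.0
```

```bash
python3 - <<'E'
from h import *
c=capture("scene");print(sense()["tcp_pos"])
cv2.imwrite("pics/fx2.png",cv2.resize(c["img"][215:300,430:530],None,fx=7,fy=7,interpolation=2)[:,:,::-1])
f=lambda p,z:np.round(at(c,p,z)[0]*1000,1)
E
```

```text
[0.52262383 0.31296373 0.07559685]
```

View pics/fx2.png

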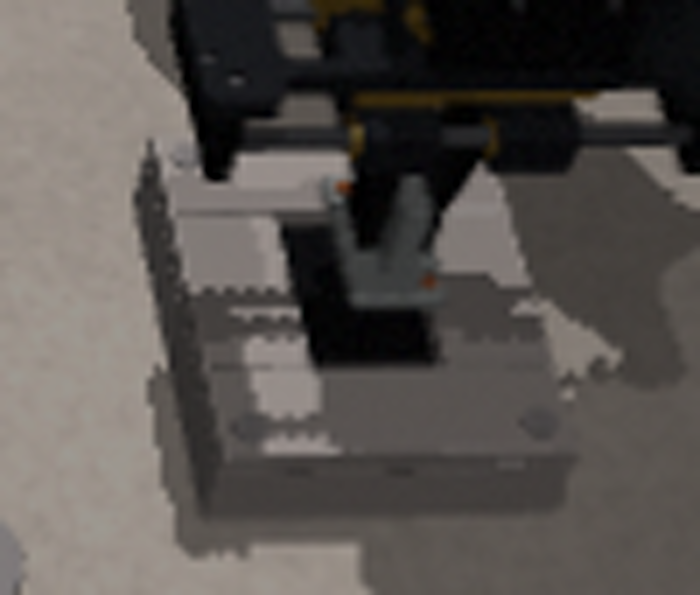

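The carrier hangs above the pocket. Its front plate edge runs (350,300) to (440,298) and the pocket's front rim runs (318,365) to (437,362).

```bash
python3 - <<'E'
from h import *
c=capture("scene")
f=lambda u,v,z:np.round(at(c,[430+(u+.5)/7-.5,215+(v+.5)/7-.5],z)[0]*1000,1)
print("plate",f(350,300,.068),f(440,298,.068),"rim z.04",f(318,365,.04),f(437,362,.04))
a=np.radians(12.6);R=np.array([[np.cos(a),-np.sin(a)],[np.sin(a),np.cos(a)]])
for nm,ctr,hx,hy,zz in(("plate",(522.6,313),28,17,.068),("pocket",(521,310.5),36,25,.04)):
  print(nm,[(R@[hx,s*hy]+ctr).round(1).tolist() for s in(-1,1)])
E
```

```text
plate [551.8 302.1] [544.4 334.2] rim z.04 [561. 297.] [550.9 339.9]
plate [[553.6, 302.5], [546.2, 335.7]]
pocket [[561.6, 294.0], [550.7, 342.8]]
```

Emit:
step_arm:
  linear:
    - [0,1.5,10]
    - [0,0,12]
    - [0,0,7]
    - [0,0,3]
    - [0,0,0]
    - [0,0,0]
  delta_rot:
    - [0,0,0]
    - [0,0,0]
    - [0,0,0]
    - [0,0,0]
    - [0,0,0]
    - [0,0,0]
  grip: [0,0,0,0,0,0]

```text
time_s: 29.78
tcp_pos: [0.5218, 0.3109, 0.0416]
ee_rot: [[0.976, 0.219, 0.0], [0.219, -0.976, 0.0], [0.0, -0.0, -1.0]]
wrist_force: [-0.6, 0.9, -0.4]
gripper_width: 0.116
gripper_force: 30.0
```

Emit:
step_arm:
  linear:
    - [0,0,0]
    - [0,0,0]
    - [0,0,0]
    - [0,0,-5]
    - [0,0,-20]
    - [0,0,-50]
    - [0,0,-55]
    - [0,0,-50]
    - [0,0,0]
    - [0,0,0]
  delta_rot:
    - [0,0,0]
    - [0,0,0]
    - [0,0,0]
    - [0,0,0]
    - [0,0,0]
    - [0,0,0]
    - [0,0,0]
    - [0,0,0]
    - [0,0,0.11]
    - [0,0,0.11]
  grip: [28,28,28,28,28,28,28,50,50,50]

```text
time_s: 31.02
tcp_pos: [0.5218, 0.311, 0.223]
ee_rot: [[1.0, -0.003, 0.002], [-0.003, -1.0, 0.002], [0.002, -0.002, -1.0]]
wrist_force: [0.3, -0.5, -0.3]
gripper_width: 0.54
gripper_force: 0.0
```

Emit:
step_arm:
  linear:
    - [5,20,0]
    - [10,55,0]
    - [10,55,0]
    - [10,55,0]
    - [10,55,0]
    - [10,55,0]
    - [8,50,0]
    - [5,30,0]
    - [0,10,0]
    - [0,0,0]
  delta_rot:
    - [0,0,0]
    - [0,0,0]
    - [0,0,0]
    - [0,0,0]
    - [0,0,0]
    - [0,0,0]
    - [0,0,0]
    - [0,0,0]
    - [0,0,0]
    - [0,0,0]
  grip: [50,50,50,50,50,50,50,50,50,50]

```text
time_s: 32.28
tcp_pos: [0.5894, -0.0749, 0.2215]
ee_rot: [[1.0, -0.0, -0.0], [-0.0, -1.0, 0.0], [-0.0, -0.0, -1.0]]
wrist_force: [0.0, -0.2, -0.2]
gripper_width: 0.574
gripper_force: 0.0
```

```bash
python3 - <<'E'
from h import *
c=capture("top")
cv2.imwrite("pics/fx3.png",cv2.resize(c["img"][225:315,100:200],None,fx=6,fy=6,interpolation=2)[:,:,::-1])
E
```

```text
(no output)
```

View pics/fx3.png

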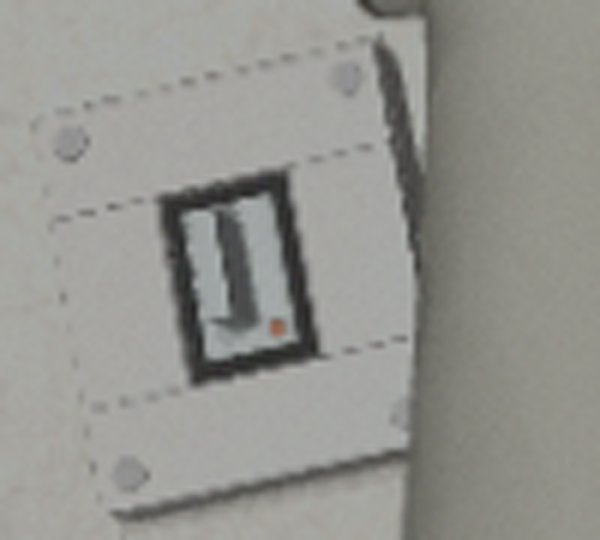

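The carrier is seated centrally in the pocket at about (238,278), with a black margin all round. Next come the returns, starting with the electrode stand.

Emit:
step_arm:
  linear:
    - [0,0,30]
    - [0,0,50]
    - [0,0,30]
    - [0,0,9]
    - [0,0,0]
    - [0,0,0]
    - [0,0,0]
    - [0,0,0]
    - [0,0,0]
    - [0,0,0]
  delta_rot:
    - [0,0,0]
    - [0,0,0]
    - [0,0,0]
    - [0,0,0]
    - [0,0,0]
    - [0,0,0]
    - [0,0,0]
    - [0,0,0]
    - [0,0,0]
    - [0,0,0]
  grip: [50,50,50,50,50,50,10,10,10,10]

```text
time_s: 33.58
tcp_pos: [0.5901, -0.0744, 0.1029]
ee_rot: [[1.0, 0.0, 0.001], [0.0, -1.0, -0.0], [0.001, 0.0, -1.0]]
wrist_force: [-0.1, -0.0, 1.1]
gripper_width: 0.313
gripper_force: 30.0
```

Emit:
step_arm:
  linear:
    - [0,0,-5]
    - [0,0,-20]
    - [0,0,-50]
    - [0,0,-50]
    - [-2,20,0]
    - [-6,45,0]
    - [-8,50,0]
    - [-8,50,0]
    - [-8,50,0]
    - [-8,50,0]
  delta_rot:
    - [0,0,0]
    - [0,0,0]
    - [0,0,0]
    - [0,0,0]
    - [0,0,0]
    - [0,0,0]
    - [0,0,0]
    - [0,0,0]
    - [0,0,0]
    - [0,0,0]
  grip: [10,10,10,10,10,10,10,10,10,10]

```text
time_s: 34.83
tcp_pos: [0.5486, -0.3406, 0.2256]
ee_rot: [[1.0, -0.0, -0.003], [-0.0, -1.0, 0.002], [-0.003, -0.002, -1.0]]
wrist_force: [-0.1, 0.4, -1.9]
gripper_width: 0.31
gripper_force: 30.0
```

Emit:
step_arm:
  linear:
    - [-6,35,0]
    - [-2,14,0]
    - [0,0,20]
    - [0,0,40]
    - [0,0,30]
    - [0,0,10]
    - [0,0,10]
    - [0,0,0]
    - [0,0,0]
  delta_rot:
    - [0,0,0]
    - [0,0,0]
    - [0,0,0]
    - [0,0,0]
    - [0,0,0]
    - [0,0,0]
    - [0,0,0]
    - [0,0,0]
    - [0,0,0]
  grip: [10,10,10,10,10,10,10,10,10]

```text
time_s: 35.95
tcp_pos: [0.5427, -0.3885, 0.1188]
ee_rot: [[1.0, 0.001, 0.002], [0.001, -1.0, -0.001], [0.002, 0.001, -1.0]]
wrist_force: [-0.7, -0.2, -1.1]
gripper_width: 0.314
gripper_force: 30.0
```

Emit:
step_arm:
  linear:
    - [-1,0,5]
    - [0,0,4]
    - [0,0,0]
    - [0,0,0]
  delta_rot:
    - [0,0,0]
    - [0,0,0]
    - [0,0,0]
    - [0,0,0]
  grip: [10,10,10,10]

```text
time_s: 36.45
tcp_pos: [0.5413, -0.3886, 0.1098]
ee_rot: [[1.0, 0.001, 0.001], [0.001, -1.0, -0.001], [0.001, 0.001, -1.0]]
wrist_force: [-1.4, 0.8, 5.9]
gripper_width: 0.315
gripper_force: 30.0
```

Contact. I release it and go to the canister at (577,0).

Emit:
step_arm:
  linear:
    - [0,0,0]
    - [0,0,0]
    - [0,0,0]
    - [0,0,-10]
    - [0,0,-50]
    - [0,0,-50]
    - [2,-20,0]
    - [5,-50,0]
    - [6,-55,0]
    - [6,-55,0]
  delta_rot:
    - [0,0,0]
    - [0,0,0]
    - [0,0,0]
    - [0,0,0]
    - [0,0,0]
    - [0,0,0]
    - [0,0,0]
    - [0,0,0]
    - [0,0,0]
    - [0,0,0]
  grip: [50,50,50,50,50,50,50,50,50,50]

```text
time_s: 37.7
tcp_pos: [0.5596, -0.2062, 0.2182]
ee_rot: [[1.0, 0.0, -0.0], [0.0, -1.0, 0.0], [-0.0, -0.0, -1.0]]
wrist_force: [1.0, 0.5, 1.2]
gripper_width: 0.575
gripper_force: 0.0
```

Emit:
step_arm:
  linear:
    - [6,-55,0]
    - [5,-55,0]
    - [4,-50,0]
    - [2,-35,0]
    - [0,-13,0]
    - [0,0,40]
    - [0,0,50]
    - [0,0,20]
    - [0,0,10]
    - [0,0,0]
  delta_rot:
    - [0,0,0]
    - [0,0,0]
    - [0,0,0]
    - [0,0,0]
    - [0,0,0]
    - [0,0,0]
    - [0,0,0]
    - [0,0,0]
    - [0,0,0]
    - [0,0,0]
  grip: [50,50,50,50,50,50,50,50,50,50]

```text
time_s: 38.95
tcp_pos: [0.5768, -0.0005, 0.0984]
ee_rot: [[1.0, -0.0, -0.001], [-0.0, -1.0, -0.0], [-0.001, 0.0, -1.0]]
wrist_force: [0.2, -0.8, 1.0]
gripper_width: 0.575
gripper_force: 0.0
```

Emit:
step_arm:
  linear:
    - [0,0,0]
    - [0,0,0]
    - [0,0,0]
    - [0,0,0]
    - [0,0,-5]
    - [0,0,-20]
    - [0,0,-50]
    - [0,0,-50]
    - [-2,20,0]
    - [-3,45,0]
  delta_rot:
    - [0,0,0]
    - [0,0,0]
    - [0,0,0]
    - [0,0,0]
    - [0,0,0]
    - [0,0,0]
    - [0,0,0]
    - [0,0,0]
    - [0,0,0]
    - [0,0,0]
  grip: [10,10,10,10,10,10,10,10,10,10]

```text
time_s: 40.2
tcp_pos: [0.5709, -0.0647, 0.2225]
ee_rot: [[1.0, 0.003, -0.002], [0.003, -1.0, 0.001], [-0.002, -0.001, -1.0]]
wrist_force: [-0.1, 1.1, -3.6]
gripper_width: 0.335
gripper_force: 30.0
```

Emit:
step_arm:
  linear:
    - [-4,50,0]
    - [-4,50,0]
    - [-4,50,0]
    - [-2,45,0]
    - [-1,16,0]
    - [0,0,20]
    - [0,0,40]
    - [0,0,30]
    - [0,0,15]
    - [0,0,0]
  delta_rot:
    - [0,0,0]
    - [0,0,0]
    - [0,0,0]
    - [0,0,0]
    - [0,0,0]
    - [0,0,0]
    - [0,0,0]
    - [0,0,0]
    - [0,0,0]
    - [0,0,0]
  grip: [10,10,10,10,10,10,10,10,10,10]

```text
time_s: 41.45
tcp_pos: [0.5562, -0.2757, 0.1171]
ee_rot: [[1.0, 0.001, -0.003], [0.001, -1.0, 0.001], [-0.003, -0.001, -1.0]]
wrist_force: [0.4, 0.5, -1.2]
gripper_width: 0.333
gripper_force: 30.0
```

Emit:
step_arm:
  linear:
    - [0,1,5]
    - [0,0,4]
    - [0,0,2]
    - [0,0,0]
    - [0,0,0]
  delta_rot:
    - [0,0,0]
    - [0,0,0]
    - [0,0,0]
    - [0,0,0]
    - [0,0,0]
  grip: [10,10,10,10,10]

```text
time_s: 42.08
tcp_pos: [0.5571, -0.2772, 0.1078]
ee_rot: [[1.0, 0.0, 0.0], [0.0, -1.0, -0.0], [0.0, 0.0, -1.0]]
wrist_force: [1.1, -0.2, -1.9]
gripper_width: 0.338
gripper_force: 30.0
```

Lower 2.5 mm more, release, and go to the bottle at (563,74.5).

Emit:
step_arm:
  linear:
    - [0,0,2.5]
    - [0,0,0]
    - [0,0,0]
    - [0,0,0]
    - [0,0,0]
    - [0,0,-10]
    - [0,0,-50]
    - [0,0,-55]
    - [0,-20,0]
    - [0,-50,0]
  delta_rot:
    - [0,0,0]
    - [0,0,0]
    - [0,0,0]
    - [0,0,0]
    - [0,0,0]
    - [0,0,0]
    - [0,0,0]
    - [0,0,0]
    - [0,0,0]
    - [0,0,0]
  grip: [10,10,50,50,50,50,50,50,50,50]

```text
time_s: 43.32
tcp_pos: [0.557, -0.2074, 0.2207]
ee_rot: [[1.0, -0.003, 0.002], [-0.003, -1.0, 0.0], [0.002, -0.0, -1.0]]
wrist_force: [1.1, -0.0, -0.8]
gripper_width: 0.575
gripper_force: 0.0
```

Emit:
step_arm:
  linear:
    - [1,-55,0]
    - [1,-55,0]
    - [1,-55,0]
    - [1,-55,0]
    - [1,-40,0]
    - [1,-20,0]
    - [0,0,40]
    - [0,0,50]
    - [0,0,24]
    - [0,0,0]
  delta_rot:
    - [0,0,0]
    - [0,0,0]
    - [0,0,0]
    - [0,0,0]
    - [0,0,0]
    - [0,0,0]
    - [0,0,0]
    - [0,0,0]
    - [0,0,0]
    - [0,0,0]
  grip: [50,50,50,50,50,50,50,50,50,50]

```text
time_s: 44.58
tcp_pos: [0.5614, 0.0718, 0.104]
ee_rot: [[1.0, -0.0, -0.005], [-0.0, -1.0, -0.002], [-0.005, 0.002, -1.0]]
wrist_force: [0.1, -0.6, 0.3]
gripper_width: 0.574
gripper_force: 0.0
```

Emit:
step_arm:
  linear:
    - [1,-2,0]
    - [0,0,0]
    - [0,0,0]
    - [0,0,0]
    - [0,0,0]
    - [0,0,0]
  delta_rot:
    - [0,0,0]
    - [0,0,0]
    - [0,0,0]
    - [0,0,0]
    - [0,0,0]
    - [0,0,0]
  grip: [50,50,10,10,10,10]

```text
time_s: 45.32
tcp_pos: [0.564, 0.0747, 0.1064]
ee_rot: [[1.0, 0.001, 0.0], [0.001, -1.0, -0.0], [0.0, 0.0, -1.0]]
wrist_force: [1.1, -1.2, 0.7]
gripper_width: 0.361
gripper_force: 30.0
```

Emit:
step_arm:
  linear:
    - [0,0,-5]
    - [0,0,-20]
    - [0,0,-50]
    - [0,0,-50]
    - [-5,20,0]
    - [-10,45,0]
    - [-12,50,0]
    - [-12,50,0]
    - [-12,50,0]
    - [-12,50,0]
  delta_rot:
    - [0,0,0]
    - [0,0,0]
    - [0,0,0]
    - [0,0,0]
    - [0,0,0]
    - [0,0,0]
    - [0,0,0]
    - [0,0,0]
    - [0,0,0]
    - [0,0,0]
  grip: [10,10,10,10,10,10,10,10,10,10]

```text
time_s: 46.58
tcp_pos: [0.4991, -0.1916, 0.2295]
ee_rot: [[1.0, 0.0, -0.003], [0.0, -1.0, 0.001], [-0.003, -0.001, -1.0]]
wrist_force: [0.6, -0.1, -2.6]
gripper_width: 0.36
gripper_force: 29.9
```

Emit:
step_arm:
  linear:
    - [-12,50,0]
    - [-10,45,0]
    - [-5,24,0]
    - [-2,10,0]
    - [0,0,20]
    - [0,0,40]
    - [0,0,30]
    - [0,0,15]
    - [0,0,0]
    - [0,0,0]
  delta_rot:
    - [0,0,0]
    - [0,0,0]
    - [0,0,0]
    - [0,0,0]
    - [0,0,0]
    - [0,0,0]
    - [0,0,0]
    - [0,0,0]
    - [0,0,0]
    - [0,0,0]
  grip: [10,10,10,10,10,10,10,10,10,10]

```text
time_s: 47.82
tcp_pos: [0.473, -0.3195, 0.1274]
ee_rot: [[1.0, 0.001, 0.002], [0.001, -1.0, -0.001], [0.002, 0.001, -1.0]]
wrist_force: [0.8, 0.3, -2.1]
gripper_width: 0.357
gripper_force: 29.9
```

Emit:
step_arm:
  linear:
    - [-2,0,6]
    - [0,0,5]
    - [0,0,2.5]
    - [0,0,0]
    - [0,0,0]
  delta_rot:
    - [0,0,0]
    - [0,0,0]
    - [0,0,0]
    - [0,0,0]
    - [0,0,0]
  grip: [10,10,10,10,10]

```text
time_s: 48.45
tcp_pos: [0.4703, -0.3194, 0.1133]
ee_rot: [[1.0, 0.001, 0.001], [0.001, -1.0, -0.001], [0.001, 0.001, -1.0]]
wrist_force: [-0.5, 0.2, 4.2]
gripper_width: 0.364
gripper_force: 29.9
```

Emit:
step_arm:
  linear:
    - [0,0,0]
    - [0,0,0]
    - [0,0,0]
    - [0,0,-10]
    - [0,0,-50]
    - [0,0,-55]
    - [0,-30,0]
    - [0,-50,0]
    - [0,-55,0]
    - [0,-55,0]
  delta_rot:
    - [0,0,0]
    - [0,0,0]
    - [0,0,0]
    - [0,0,0]
    - [0,0,0]
    - [0,0,0]
    - [0,0,0]
    - [0,0,0]
    - [0,0,0]
    - [0,0,0]
  grip: [50,50,50,50,50,50,50,50,50,50]

```text
time_s: 49.7
tcp_pos: [0.4699, -0.1278, 0.2285]
ee_rot: [[1.0, -0.0, 0.002], [-0.0, -1.0, -0.0], [0.002, 0.0, -1.0]]
wrist_force: [0.6, -0.1, 1.1]
gripper_width: 0.577
gripper_force: 0.0
```

Emit:
step_arm:
  linear:
    - [0,-55,0]
    - [0,-55,0]
    - [0,-30,0]
    - [0,0,0]
  delta_rot:
    - [0,0,0]
    - [0,0,0]
    - [0,0,0]
    - [0,0,0]
  grip: [50,50,50,50]

```text
time_s: 50.2
tcp_pos: [0.4701, 0.0124, 0.2283]
ee_rot: [[1.0, 0.004, 0.001], [0.004, -1.0, 0.0], [0.001, -0.0, -1.0]]
wrist_force: [-1.5, -0.3, 0.3]
gripper_width: 0.57
gripper_force: 0.0
```

```bash
python3 - <<'E'
from h import *
c=capture("top");cv2.imwrite("pics/end.png",cv2.resize(c["img"][215:330,365:545],None,fx=4,fy=4,interpolation=2)[:,:,::-1])
c=capture("scene");cv2.imwrite("pics/ends.png",c["img"][:,:,::-1])
E
```

```text
(no output)
```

View pics/end.png

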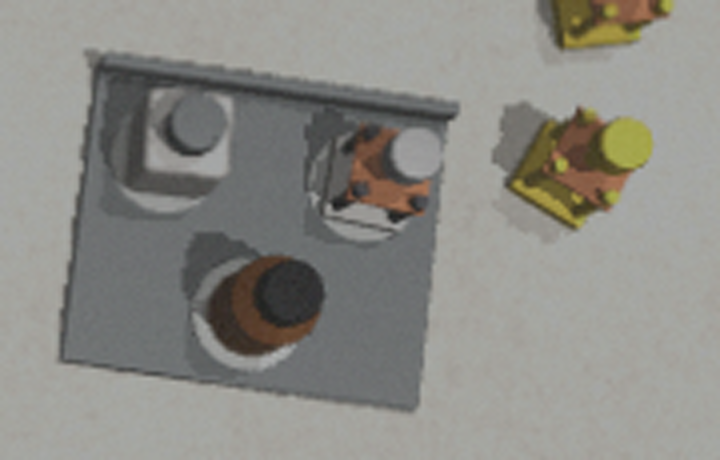

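View pics/ends.png

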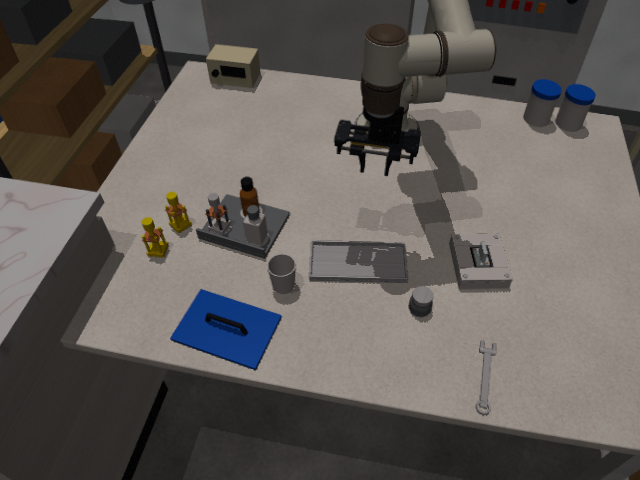

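The caps are back at (195,122), (415,152) and (290,290) in the crop, within about 1 px of where they started, and everything is upright. The carrier is in the fixture at (482,256), and the beaker and tub have not moved.

```bash
python3 -c "
from station import *
print(finish_job())"
```

```text
the job is handed in; nothing more can be done
None
```

The job is handed in at about 50 s of robot time: the carrier is seated flat in the fixture pocket, the bottle, canister and electrode stand are upright on their original spots, and the beaker, tub and yellow look-alikes were left alone.

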